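# Fetch the loupe from the weighted instrument case

## Task

Move both paperweights from the clear lid of the instrument case onto the grey felt mat, then push the lid up past its balance point so that it stays open by itself, lift out the loupe and stand it, always upright, in the middle of the white blotter square on the old leaf; leave the flat tin in the case where it lies. Then shut the lid fully and put each paperweight back upright on the lid at the very place where that weight stood at the start.

Things in the scene. Friction and masses are not known exactly. Their poses are not given: they have to be found in the camera images.
- case: dark wooden instrument case with a clear hinged lid, fixed to the bench, 160 (x) by 190 (y) by 52 mm high, walls and floor 6 mm. Origin: centre of its underside. Its +x side, away from the robot, carries the hinge: the hinge axis runs along the case's y axis at x = +80, z = 52 mm in the case frame. The two paperweights stand on the front (-x) half of the lid; loupe and tin stand side by side on the inner floor in the rear (+x) half
- lid (a joint): angle of the clear lid in rad: 0 shut (lid lies flat, 5 mm thick, its top 57 mm above the bench), grows as the front edge rises, stop at 1.8. Left alone below about 1.6 it falls shut, above it falls gently back against the stop and stays open; light hinge, lid 0.25 kg (about 1.2 N at the handle)
- lid_handle (a point): centre of the lid's brass handle, a round bar 12 mm in diameter and 24 mm long along the case's y axis, held by a 10 mm wide neck 22 mm in front of the middle of the lid's front edge, 182 mm from the hinge axis and 2.5 mm above the underside plane of the lid (54.5 mm above the bench when shut). It can be pinched on its two flat ends (along y) from above and turns between the fingers as the lid swings
- brass_weight: round brass paperweight, 0.3 to 0.55 kg: a plain upright cylinder 40 mm in diameter and 44 mm high, its top edge bevelled over the last 4 mm. Origin: centre of its underside, z up. Starts on the lid, left or right
- steel_weight: plain steel block paperweight, 0.35 to 0.6 kg, 66 (x) by 32 (y) by 36 mm high. Origin: centre of its underside, z up. Starts on the lid, left or right, its long side roughly along the case's x axis
- loupe: stand loupe, an upright cylinder 40 mm high, white foot 38 mm in diameter up to 16 mm, black barrel 36 mm in diameter above, a pale lens in its top, 70 g. Origin: centre of its underside, z up. Starts in the case, left or right
- tin: flat round aluminium tin 36 mm in diameter, 16 mm high, 50 g, standing in the case beside the loupe (centres about 86 mm apart). Origin: centre of its underside
- mat: grey felt mat fixed flat on the bench to one side of the case, 160 (x) by 140 (y) by 4 mm thick. Origin: centre of its underside
- leaf: old tan paper leaf with dark ruled columns, fixed flat on the bench on the other side of the case, 190 (x) by 140 (y) by 1.5 mm; in its middle a white blotter square 60 by 60 mm whose top is 4 mm above the bench. Origin: centre of the leaf's underside, under the middle of the blotter
There are look-alikes about, which are no part of the job. There is more than one size of the steel_weight; the job needs the middle-sized.

How it is judged:
By the outcome, as a careful person would: the job done as asked, in the order asked, and still so for the second after the job is handed in, with the robot touching nothing.
It also fails if it takes over 120 s, if anything falls off the work surface, if the arm or the gripper's body presses on something with over 40 N, if the wrist force passes 120 N, or if a joint passes its speed limit or range.

## Robot

A 6-joint arm with a two-finger parallel gripper is mounted at the origin on the work surface. World frame = base frame: x ahead of the robot, y to its left, z up, the work surface at z = 0. Lengths are in m, angles in rad, forces in N, time in s.
With the tool pointing down it reaches from about 0.275 to 0.775 m from the base axis. Payload 14.6 kg.
Tool frame: the origin (TCP) lies at the very end of the fingers, on their centre line; the grasp point (between the pads) lies 19 mm behind it (robot.hold_point_z is the distance from the TCP to the grasp point, in m); z points along the fingers, y is the line along which they close (so a half turn about z gives the same grasp; the last joint's range is limited). The gripper opens to 85 mm and grips with 20 to 120 N. Pads are 22 mm wide; open, the fingers measure 114 mm over their backs; the gripper's body (76 mm by 85 mm) begins 54 mm behind the grasp point. The pads swing forward as they close: fully open they stand 13 mm farther back than shut.
Start: joints at [-1.399, 0.263, -0.048, 1.259, 0, 1.415], TCP at [0.169, -0.497, 0.196] pointing down, gripper open.
Joint ranges: [-2.65, 2.65], [-0.89, 1.7], [-1.18, 1.37], [-2.13, 2.11], [-1.35, 1.29], [-3.14, 3.14]. Speed limits (rad/s): [1.89, 1.89, 2.57, 2.79, 3.14, 3.14].

## Interface

Orientations are given as [roll, pitch, yaw] about the fixed x, y, z axes, in that order (R = Rz(yaw) Ry(pitch) Rx(roll)).
In Python, from workcell import robot gives the robot as it stands.
- The arm moves only by the shell command python3 -m pendant 'ROWS' [OPENING]. ROWS is JSON, a list that holds one entry, the list of rows, each a list of 6 numbers: the shift along the tool's x, y, z each as a share of 40 mm, from -1 to 1, then the turn, a rotation vector about the tool's x, y, z each as a share of 0.15 rad, from -1 to 1. A call has 1 to 20 rows; each row shifts and turns the commanded pose from where the row before left it, along the tool's axes as they then stand; what a row does not reach is not made up. A row lasts 1/8 s, in which the tool goes at most 62.5 mm and 10.7 degrees, less where a joint would pass 70% of its speed; a pose out of reach is approached as far as the arm can. A call with a number of a shift or a turn outside -1 to 1 is refused whole. A call with a gripper value outside its range is refused whole. OPENING is the opening, from -1 (shut) to 1 (fully open), so that 0 is half open, set as the call begins (- or left out, the last holds). The fingers move at their own pace and stop on an object; the grip force is fixed at half the most. Time passes only in rows, so rows that do not move let the fingers close. It gives the time, the measured TCP pose, the force, the opening and the grip force at its end, in the units of the state.
- robot.state(): the state, without advancing time (a new reading comes with each control period).
- robot.camera(name): name is "scene" or "top" or "wrist"; returns (picture, depth): 420x560x3 uint8, blue, green, red; 420x560 float32, m along the optical axis (not along the pixel's ray), 0 where there is no reading.
- robot.calibration(name): a dict with "intrinsics" (3x3 intrinsics, pixels), "R" (3x3) and "t" (3): a world point X has camera coordinates R X + t; the wrist camera has in their place "tool_from_camera" (4x4, takes a point from camera to tool coordinates, whose origin is the TCP and whose axes are the flange's). Camera axes: x right, y down, z forward; pixel columns grow to the right and rows downward; lengths in m; the calibration is good to about 2 mm. The wrist camera is an equidistant fisheye: a pixel r from the principal point sees the ray r / f radians off the axis. A picture is of the moment at which its call begins: read the wrist's pose just before it. calibration takes no time and is no camera call.
- robot.finish_job(): hands the job in; it is judged then, once.
The state is a dict: "time_s": time; "joint_positions": joint angles; "joint_velocities": joint speeds; "joint_torque": joint torques, N m; "position": TCP position; "orientation": TCP orientation; "ft_force": force on the tool from outside, world axes, zero at the start; "wrist_torque": the same for the moment, N m; "gripper_width": finger opening in m; "gripper_force": force on a finger pad.
Only numpy, scipy, OpenCV 4.12 (cv2) and the standard library are available. Lean on these libraries where they do the work, as an engineer would, in place of code of your own. Each camera call takes 0.05 s, during which the arm holds its last target. There are 200 camera calls.

## Working session

There is one attempt and no reset: what is moved stays moved. The work goes in short steps, Python scripts to look and compute and a shell command to move; the robot and the scene stay as the last step left them, time stands still between calls to the robot, and variables do not carry over. Pictures are saved under pics/ and viewed, at most 14 in all, crops included, and the job is handed in when it is done.

```bash
mkdir -p pics; ls; cat > h.py <<'E'
import numpy as np, cv2
from workcell import robot
from scipy.spatial.transform import Rotation as Ro
def snap(n,f):
    im,d=robot.camera(n); cv2.imwrite(f'pics/{f}.png',im); np.save(f'pics/{f}.npy',d); return im,d
def w(name,u,v,d=None,z=None):
    c=robot.calibration(name);K,R,t=map(np.array,(c['intrinsics'],c['R'],c['t']))
    ray=np.linalg.solve(K,[u,v,1.]); o=-R.T@t; r=R.T@ray
    if z is not None: return o+r*(z-o[2])/r[2]
    return o+r*d
E
python3 - <<'E'
from h import *
for n in('top','scene'):
    im,d=snap(n,n+'0'); c=robot.calibration(n); print(n,c)
print(robot.state())
print(robot.calibration('wrist'))
E
```

```text
pics
top {'intrinsics': array([[435.12404936,   0.        , 277.24441307],
       [  0.        , 435.12404936, 203.05235467],
       [  0.        ,   0.        ,   1.        ]]), 'R': array([[ 0.011789  , -0.99947673, -0.03012103],
       [-0.99923627, -0.01065317, -0.03759508],
       [ 0.03725452,  0.03054123, -0.99883899]]), 't': array([0.00713529, 0.49265276, 0.89980739])}
scene {'intrinsics': array([[539.12528931,   0.        , 281.17264776],
       [  0.        , 539.12528931, 209.17495872],
       [  0.        ,   0.        ,   1.        ]]), 'R': array([[ 0.14095246,  0.98999699,  0.00619343],
       [ 0.77011524, -0.10571087, -0.62908484],
       [-0.62213739,  0.09344071, -0.77731198]]), 't': array([-0.06044758, -0.33206975,  1.41972635])}
{'time_s': 0.1, 'joint_positions': array([-1.39931187e+00,  2.63463120e-01, -4.88999275e-02,  1.25939253e+00,
       -6.10918278e-06,  1.41547342e+00]), 'joint_velocities': array([-0.00023149, -0.00170673,  0.00143554,  0.00014442,  0.00045331,
       -0.00150508]), 'joint_torque': array([ 5.05241434e-03, -6.38575888e+01,  3.85063219e+01,
[... 211 characters left out ...]
ay([-0.53299632,  0.13203722,  0.51872695]), 'wrist_torque': array([-0.02510999,  0.00944104,  0.01039438]), 'gripper_force': 0.0, 'gripper_width': 0.08542495036162087}
{'intrinsics': array([[325.1922621 ,   0.        , 285.24620127],
       [  0.        , 325.1922621 , 213.65438291],
       [  0.        ,   0.        ,   1.        ]]), 'tool_from_camera': array([[ 1.17517228e-03, -9.63602812e-01, -2.67335443e-01,
         6.79250102e-02],
       [ 9.99999202e-01,  1.00873560e-03,  7.59910038e-04,
         1.31371887e-04],
       [-4.62580671e-04, -2.67336123e-01,  9.63603229e-01,
        -1.78206081e-01],
       [ 0.00000000e+00,  0.00000000e+00,  0.00000000e+00,
         1.00000000e+00]])}
```

View pics/top0.png

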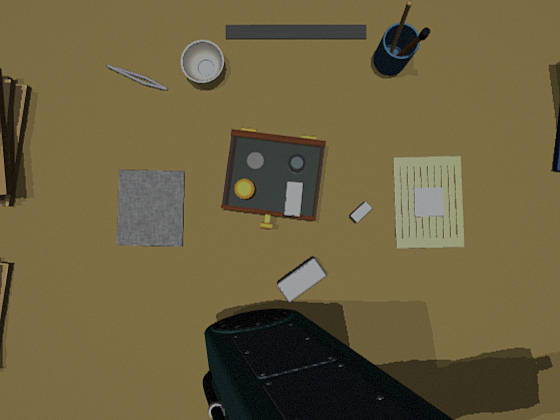

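View pics/scene0.png

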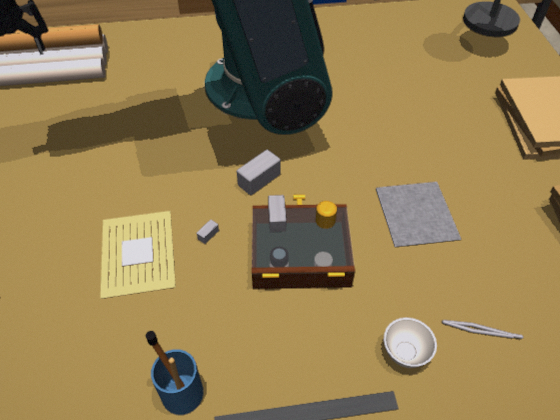

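The top view shows the case centred near (274,175), its handle at (266,222), the brass weight at (244,189), the steel block at (293,199), the loupe at (297,162) and the tin at (255,160). The mat is at (151,208) and the blotter at (429,202). Steel look-alikes lie at (302,278), large, and (361,212), small. Next I enlarge the case.

```bash
python3 - <<'E'
from h import *
im=cv2.imread('pics/top0.png')
cv2.imwrite('pics/c0.png',cv2.resize(im[120:240,210:340],None,fx=5,fy=5,interpolation=cv2.INTER_CUBIC))
for n,u,v,z in [('mat',151,208,.004),('blot',429,202,.004),('handle',266,222,.06)]: print(n,w('top',u,v,z=z))
d=np.load('pics/top0.npy')
for n,u,v in [('brass',244,188),('steel',293,190),('lid',270,180),('big',302,272),('loupe',297,162),('mat',151,208)]: print(n,w('top',u,v,d=d[v,u]))
E
```

```text
mat [0.4793951  0.28038512 0.004     ]
blot [ 0.49829931 -0.30294378  0.004     ]
handle [0.45304166 0.03285219 0.06      ]
brass [0.51686057 0.07291479 0.10091125]
steel [ 0.51455283 -0.01950359  0.092503  ]
lid [0.53650108 0.02619018 0.05584224]
big [ 0.35492895 -0.03923432  0.05031316]
loupe [ 0.57230557 -0.02700326  0.0599189 ]
mat [0.47938306 0.28021342 0.0045308 ]
```

View pics/c0.png

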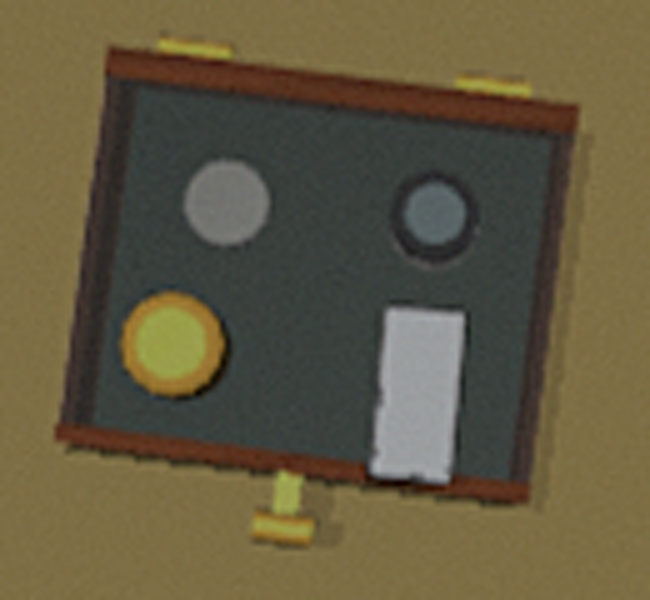

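```bash
cat >> h.py <<'E'
def crop(p,z): return w('top',(p[0]+.5)/5-.5+210,(p[1]+.5)/5-.5+120,z=z)
E
python3 - <<'E'
from h import *
print('brass',crop((172,343),.101),crop((174,345),.097))
S=np.array([crop(p,.093) for p in[(386,308),(465,311),(450,484),(370,474)]])
print('steel',S.mean(0),[np.linalg.norm(S[i]-S[i-1]) for i in range(4)],[np.degrees(np.arctan2(*(a-b)[1::-1])) for a,b in((S[0],S[3]),(S[1],S[2]))])
C=np.array([crop(p,.055) for p in[(108,48),(578,105),(528,500),(57,435)]])
print('case',C,C.mean(0),[np.linalg.norm(C[i]-C[i-1]) for i in range(4)],[np.degrees(np.arctan2(*(a-b)[1::-1])) for a,b in((C[0],C[3]),(C[1],C[2]),(C[0],C[1]),(C[3],C[2]))])
print('handle',crop((283,529),.0545),'ends',crop((252,525),.0545),crop((314,531),.0545))
print('loupe',crop((435,213),.046),'tin',crop((227,202),.022))
c=robot.calibration('wrist')
s=robot.state();print(Ro.from_euler('xyz',s['orientation']).as_matrix())
E
```

```text
brass [0.51647644 0.07289968 0.101     ] [0.51600769 0.07255977 0.097     ]
steel [ 0.49851888 -0.01994692  0.093     ] [np.float64(0.06333621408727744), np.float64(0.029993644282883966), np.float64(0.06587009421219085), np.float64(0.030506252867134542)] [np.float64(-4.862638797976024), np.float64(-4.386329862004635)]
case [[ 0.63792748  0.10531296  0.055     ]
 [ 0.6161308  -0.08266691  0.055     ]
 [ 0.45891318 -0.06416277  0.055     ]
 [ 0.48257492  0.12325123  0.055     ]] [0.54888659 0.02043363 0.055     ] [np.float64(0.15638478473985273), np.float64(0.1892393364851746), np.float64(0.15830281597095555), np.float64(0.18890178656713819)] [np.float64(-6.586668100927079), np.float64(-6.712695485533344), np.float64(83.38596360904673), np.float64(82.80426155151054)]
handle [0.44627381 0.03267663 0.0545    ] ends [0.44770883 0.04501369 0.0545    ] [0.44563209 0.02036152 0.0545    ]
loupe [ 0.57374003 -0.02639742  0.046     ] tin [0.58081183 0.05942645 0.022     ]
[[ 9.47072082e-01  3.21020938e-01 -1.69711589e-04]
 [ 3.21020951e-01 -9.47071622e-01  9.44141087e-04]
 [ 1.42360027e-04 -9.48650641e-04 -9.99999540e-01]]
```

```bash
cat >> h.py <<'E'
def go(x,y,z,yaw=None):
    """turn (units about tool z) then shift in tool units (40 mm) after that turn"""
    s=robot.state();p=s['position'];cy=s['orientation'][2]
    yaw=cy if yaw is None else yaw
    R=Ro.from_euler('xyz',[np.pi,0,yaw]).as_matrix()
    print('at',p.round(4),s['orientation'].round(3),'turn',round(-(yaw-cy)/.15,2),'shift',(R.T@(np.array([x,y,z])-p)/.04).round(2),'q',s['joint_positions'].round(2))
E
python3 - <<'E'
from h import *
im=cv2.imread('pics/top0.png');m=cv2.inRange(im[165:225,275:310],(120,120,120),(255,255,255))
k=max(cv2.findContours(m,0,cv2.CHAIN_APPROX_NONE)[0],key=cv2.contourArea)
r=cv2.minAreaRect(k);b=cv2.boxPoints(r)+[275,165]
P=np.array([w('top',*q,z=.093) for q in b]);print(P.round(4),P.mean(0))
for i in range(4):
    e=P[i]-P[i-1];print(np.linalg.norm(e),np.degrees(np.arctan2(e[1],e[0])))
m=cv2.inRange(im,(90,90,90),(150,150,150))
for nm,sl,lo in(('mat',(slice(160,255),slice(105,195)),(75,75,75)),('blot',(slice(170,235),slice(405,455)),(125,125,125))):
    g=cv2.inRange(im[sl],lo,(255,255,255));k=max(cv2.findContours(g,0,cv2.CHAIN_APPROX_NONE)[0],key=cv2.contourArea)
    b=cv2.boxPoints(cv2.minAreaRect(k))+[sl[1].start,sl[0].start];P=np.array([w('top',*q,z=.004) for q in b]);print(nm,P.mean(0),[np.linalg.norm(P[i]-P[i-1]).round(4) for i in range(4)],np.degrees(np.arctan2(*(P[1]-P[0])[1::-1])))
go(.4985,-.020,.15,-.08)
E
```

```text
[[ 0.4689 -0.0026  0.093 ]
 [ 0.5315 -0.0078  0.093 ]
 [ 0.5289 -0.0372  0.093 ]
 [ 0.4665 -0.0319  0.093 ]] [ 0.49894109 -0.0198885   0.093     ]
0.029419817014059792 85.21482772973764
0.06274466130119821 -4.798252657013101
0.029497216861017604 -94.93145948514781
0.06266941462805697 175.13105636693635
mat [0.48063165 0.28332512 0.004     ] [np.float64(0.1413), np.float64(0.1619), np.float64(0.1423), np.float64(0.1611)] 0.16382581788821696
blot [ 0.49883596 -0.29787359  0.004     ] [np.float64(0.1352), np.float64(0.0741), np.float64(0.1348), np.float64(0.0737)] -87.52231828069074
at [ 0.1685 -0.4969  0.1952] [-3.141 -0.     0.327] turn 2.71 shift [  7.27 -12.54   1.13] q [-1.4   0.26 -0.05  1.26 -0.    1.42]
```

```bash
python3 -m pendant '[[[0,0,0,0,0,0.91],[0,0,0,0,0,0.91],[0,0,0,0,0,0.91],[0.52,-0.9,0.08,0,0,0],[0.52,-0.9,0.08,0,0,0],[0.52,-0.9,0.08,0,0,0],[0.52,-0.9,0.08,0,0,0],[0.52,-0.9,0.08,0,0,0],[0.52,-0.9,0.08,0,0,0],[0.52,-0.9,0.08,0,0,0],[0.52,-0.9,0.08,0,0,0],[0.52,-0.9,0.08,0,0,0],[0.52,-0.9,0.08,0,0,0],[0.52,-0.9,0.08,0,0,0],[0.52,-0.9,0.08,0,0,0],[0.52,-0.9,0.08,0,0,0],[0.52,-0.84,0.08,0,0,0],[0,0,0,0,0,0]]]' 1; python3 -c "
from h import *
go(.4989,-.020,.062,-.084)"
```

```text
time_s: 2.35
position: [0.5008, -0.0196, 0.1501]
orientation: [-3.141, 0.001, -0.08]
ft_force: [-0.8, -0.7, -0.2]
gripper_width: 0.0856
gripper_force: 0.0
at [ 0.5008 -0.0196  0.1501] [-3.141e+00  1.000e-03 -8.000e-02] turn 0.03 shift [-0.05  0.01  2.2 ] q [-0.2   0.24 -0.2   1.13  0.    3.02]
```

The last joint sits near its limit, so I turn the gripper half round. The grasp is the same and the camera then faces the robot.

```bash
python3 -m pendant '[[[0,0,0,0,0,-1],[0,0,0,0,0,-1],[0,0,0,0,0,-1],[0,0,0,0,0,-1],[0,0,0,0,0,-1],[0,0,0,0,0,-1],[0,0,0,0,0,-1],[0,0,0,0,0,-1],[0,0,0,0,0,-1],[0,0,0,0,0,-1],[0,0,0,0,0,-1],[0,0,0,0,0,-1],[0,0,0,0,0,-1],[0,0,0,0,0,-1],[0,0,0,0,0,-1],[0,0,0,0,0,-1],[0,0,0,0,0,-1],[0,0,0,0,0,-1],[0,0,0,0,0,-1],[0,0,0,0,0,-1]]]'; python3 -m pendant '[[[0,0,0,0,0,-0.92],[0,0,0,0,0,0],[0,0,0,0,0,0]]]';python3 -c "
from h import *
snap('wrist','w1')
go(.4989,-.020,.062,3.0576)"
```

```text
time_s: 4.85
position: [0.4996, -0.022, 0.1507]
orientation: [-3.141, -0.0, 2.922]
ft_force: [0.1, 0.6, -0.5]
gripper_width: 0.0854
gripper_force: 0.0
time_s: 5.22
position: [0.4999, -0.0217, 0.1507]
orientation: [-3.142, -0.0, 3.052]
ft_force: [0.3, -0.4, -0.1]
gripper_width: 0.0853
gripper_force: 0.0
at [ 0.5    -0.0216  0.1508] [-3.142 -0.     3.052] turn -0.03 shift [0.03 0.04 2.22] q [-0.21  0.24 -0.2   1.13 -0.   -0.12]
```

View pics/w1.png

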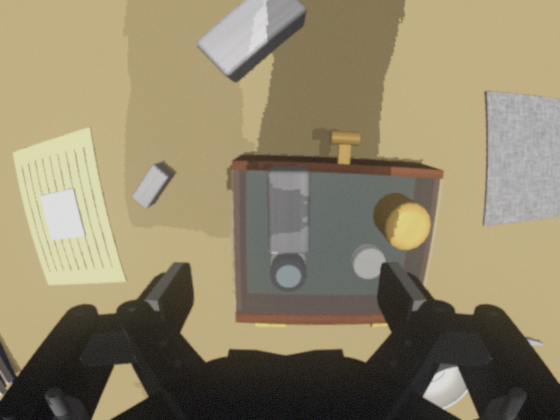

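The wrist view shows the steel block at (288,210), midway between the open fingers at about (190,290) and (385,290). The handle is at (345,140) and the brass weight at (407,227). I descend and pinch the block.

```bash
python3 -m pendant '[[[0,0.03,0.6,0,0,0],[0,0,0.6,0,0,0],[0,0,0.6,0,0,0],[0,0,0.42,0,0,0],[0,0,0,0,0,0],[0,0,0,0,0,0]]]'; python3 -m pendant '[[[0,0,0,0,0,0],[0,0,0,0,0,0],[0,0,0,0,0,0],[0,0,0,0,0,0],[0,0,0,0,0,0],[0,0,0,0,0,0]]]' -0.9
```

```text
time_s: 6.02
position: [0.5006, -0.0203, 0.0626]
orientation: [-3.142, 0.001, 3.055]
ft_force: [0.3, -0.2, 0.2]
gripper_width: 0.0852
gripper_force: 0.0
time_s: 6.78
position: [0.5003, -0.0202, 0.062]
orientation: [3.142, -0.0, 3.055]
ft_force: [-0.2, 0.7, 0.1]
gripper_width: 0.0046
gripper_force: 0.0
```

```bash
python3 -c "
from h import *
im,d=snap('scene','s1'); cv2.imwrite('pics/s1c.png',cv2.resize(im[130:330,180:400],None,fx=3,fy=3))"
```

```text
(no output)
```

View pics/s1c.png

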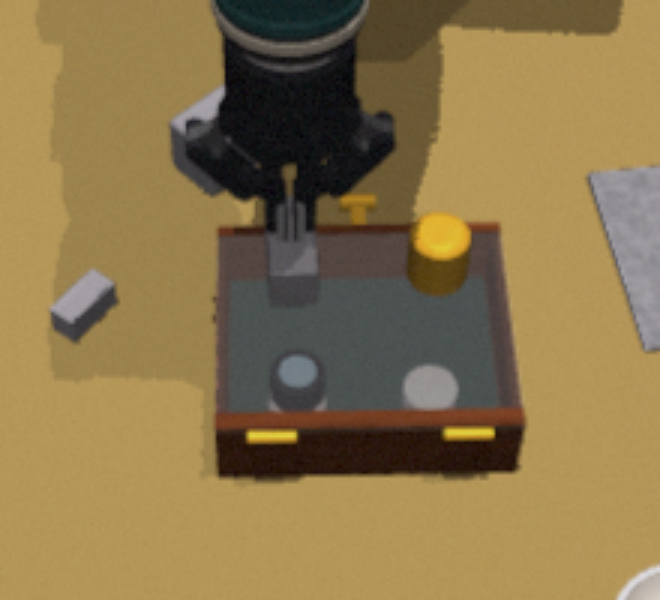

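```bash
python3 -c "
from h import *
d=np.load('pics/s1.npy');d0=np.load('pics/scene0.npy')
for v in range(180,236,4): print(v,[w('scene',u,v,d=d[v,u]).round(3).tolist() for u in (272,277)],w('scene',277,v,d=d0[v,277]).round(3).tolist())
print(robot.state()['position'],robot.hold_point_z)
"
```

```text
180 [[0.52, -0.03, 0.195], [0.515, -0.021, 0.188]] [0.346, 0.002, -0.001]
184 [[0.517, -0.03, 0.181], [0.514, -0.021, 0.176]] [0.359, 0.001, 0.0]
188 [[0.518, -0.03, 0.172], [0.371, -0.001, 0.0]] [0.371, -0.001, 0.001]
192 [[0.515, -0.03, 0.157], [0.381, -0.002, -0.001]] [0.383, -0.003, 0.001]
196 [[0.513, -0.03, 0.144], [0.472, -0.015, 0.093]] [0.471, -0.015, 0.092]
200 [[0.508, -0.029, 0.126], [0.482, -0.016, 0.093]] [0.482, -0.016, 0.093]
204 [[0.509, -0.029, 0.115], [0.491, -0.018, 0.092]] [0.491, -0.018, 0.092]
208 [[0.502, -0.029, 0.095], [0.502, -0.019, 0.093]] [0.5, -0.019, 0.092]
212 [[0.509, -0.03, 0.091], [0.512, -0.02, 0.093]] [0.513, -0.021, 0.095]
216 [[0.519, -0.031, 0.092], [0.521, -0.022, 0.093]] [0.518, -0.021, 0.09]
220 [[0.529, -0.032, 0.093], [0.53, -0.023, 0.092]] [0.53, -0.023, 0.092]
224 [[0.533, -0.033, 0.085], [0.531, -0.023, 0.081]] [0.531, -0.023, 0.082]
228 [[0.533, -0.033, 0.073], [0.534, -0.023, 0.072]] [0.533, -0.023, 0.072]
232 [[0.532, -0.033, 0.059], [0.532, -0.023, 0.058]] [0.533, -0.023, 0.058]
[ 0.50027081 -0.02017249  0.06196964] 0.0187
```

```bash
cat >> h.py <<'E'
def ww(u,v,d):
    s=robot.state();c=robot.calibration('wrist');K=c['intrinsics'];T=c['tool_from_camera']
    x=(u-K[0,2])/K[0,0];y=(v-K[1,2])/K[1,1];th=np.hypot(x,y)
    k=np.tan(th)/th if th>1e-6 else 1
    t=(T@[x*k*d,y*k*d,d,1])[:3]
    return t.round(4),(s['position']+Ro.from_euler('xyz',s['orientation']).as_matrix()@t).round(4)
E
python3 - <<'E'
from h import *
im,d=snap('wrist','w2')
cv2.imwrite('pics/w2c.png',cv2.resize(im[120:420,160:420],None,fx=2,fy=2))
for v in range(160,380,10): print(v,d[v,285].round(3),*[ww(u,v,d[v,u])[1] for u in(275,285,295)])
E
```

```text
160 0.238 [ 0.4578 -0.0242  0.0005] [ 0.4585 -0.0168  0.    ] [ 0.459  -0.0095  0.0009]
170 0.214 [ 0.4618 -0.0237  0.0263] [ 0.4624 -0.0171  0.0261] [ 0.4632 -0.0105  0.0241]
180 0.184 [ 0.4634 -0.0229  0.0572] [ 0.4638 -0.0172  0.0576] [ 0.4645 -0.0115  0.0563]
190 0.165 [ 0.4651 -0.0224  0.0779] [ 0.4655 -0.0174  0.078 ] [ 0.4659 -0.0123  0.0783]
200 0.152 [ 0.4669 -0.0221  0.0929] [ 0.4674 -0.0175  0.0923] [ 0.4679 -0.0128  0.0919]
210 0.152 [ 0.4717 -0.0226  0.0929] [ 0.4721 -0.0179  0.0928] [ 0.4726 -0.0132  0.0924]
220 0.0 [ 0.4763 -0.023   0.0936] [ 0.4332 -0.0144  0.2402] [ 0.4776 -0.0136  0.0922]
230 0.155 [ 0.4816 -0.0235  0.0927] [ 0.4821 -0.0188  0.0924] [ 0.4822 -0.014   0.0932]
240 0.157 [ 0.4867 -0.024   0.0927] [ 0.4872 -0.0192  0.0922] [ 0.4874 -0.0144  0.093 ]
250 0.159 [ 0.492  -0.0245  0.0922] [ 0.4927 -0.0197  0.0915] [ 0.4924 -0.0148  0.0932]
260 0.159 [ 0.4886 -0.0236  0.1123] [ 0.4975 -0.0201  0.0929] [ 0.4899 -0.0151  0.1111]
270 0.161 [ 0.4894 -0.0234  0.1208] [ 0.503  -0.0205  0.0928] [ 0.4899 -0.0153  0.121 ]
280 0.162 [ 0.4893 -0.0231  0.1298] [ 0.5085 -0.021   0.0929] [ 0.4893 -0.0156  0.1311]
290 0.163 [ 0.4909 -0.0231  0.1349] [ 0.514  -0.0215  0.0934] [ 0.4923 -0.0159  0.1334]
300 0.165 [ 0.4936 -0.0233  0.1375] [ 0.5202 -0.022   0.093 ] [ 0.4957 -0.0161  0.135 ]
310 0.168 [ 0.4977 -0.0237  0.1379] [ 0.5273 -0.0226  0.0917] [ 0.498  -0.0164  0.1384]
320 0.21 [ 0.5019 -0.0241  0.1384] [ 0.5574 -0.0252  0.0569] [ 0.5019 -0.0167  0.1393]
330 0.213 [ 0.5048 -0.0244  0.1408] [ 0.5661 -0.026   0.0565] [ 0.5058 -0.017   0.1402]
340 0.215 [ 0.5747 -0.0337  0.0561] [ 0.5748 -0.0267  0.0566] [ 0.5751 -0.0198  0.057 ]
350 0.217 [ 0.583  -0.0346  0.0571] [ 0.5836 -0.0275  0.0571] [ 0.5845 -0.0204  0.0568]
360 0.077 [ 0.4892 -0.0218  0.1758] [ 0.4894 -0.0193  0.1759] [ 0.4888 -0.0167  0.1768]
370 0.073 [ 0.4891 -0.0217  0.1799] [ 0.4894 -0.0193  0.1798] [ 0.4894 -0.0168  0.18  ]
```

View pics/w2c.png

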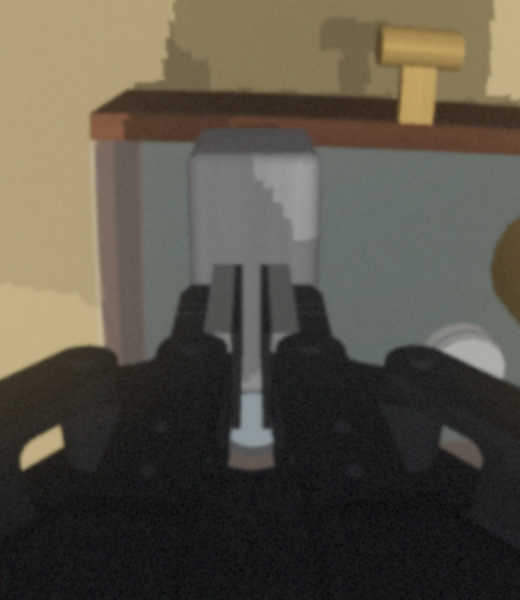

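```bash
python3 - <<'E'
from h import *
d=np.load('pics/w2.npy')
for v in range(248,262): print(v,*[ww(u,v,d[v,u])[1] for u in(268,272,276,298,302)])
d=np.load('pics/s1.npy')
for v in range(196,214,2): print(v,*[w('scene',u,v,d=d[v,u]).round(3) for u in (271,273,275,279,281)])
print([x for x in dir(robot) if x[0]!='_'])
E
```

```text
248 [ 0.4897 -0.0276  0.0947] [ 0.4905 -0.0258  0.0932] [ 0.4907 -0.0239  0.0929] [ 0.4913 -0.0132  0.0939] [ 0.4919 -0.0113  0.0927]
249 [ 0.4909 -0.0278  0.0929] [ 0.4911 -0.0259  0.0929] [ 0.4915 -0.024   0.0923] [ 0.4923 -0.0133  0.0927] [ 0.4922 -0.0113  0.0932]
250 [ 0.4918 -0.028   0.092 ] [ 0.4912 -0.0259  0.0939] [ 0.4913 -0.0239  0.0943] [ 0.4925 -0.0133  0.0934] [ 0.4925 -0.0114  0.0937]
251 [ 0.4922 -0.028   0.0923] [ 0.4919 -0.0259  0.0934] [ 0.4922 -0.024   0.0933] [ 0.4931 -0.0133  0.0931] [ 0.4932 -0.0114  0.0934]
252 [ 0.4894 -0.0273  0.1007] [ 0.4888 -0.0253  0.1026] [ 0.4894 -0.0235  0.1013] [ 0.4906 -0.0134  0.1006] [ 0.4905 -0.0116  0.1013]
253 [ 0.4888 -0.0271  0.1034] [ 0.489  -0.0253  0.1033] [ 0.4891 -0.0234  0.1033] [ 0.49   -0.0135  0.1033] [ 0.4899 -0.0117  0.1038]
254 [ 0.489  -0.027   0.1042] [ 0.4897 -0.0254  0.1028] [ 0.4894 -0.0235  0.1038] [ 0.4905 -0.0135  0.1033] [ 0.49   -0.0117  0.1048]
255 [ 0.4893 -0.0271  0.1046] [ 0.4893 -0.0252  0.1048] [ 0.4892 -0.0234  0.1054] [ 0.4899 -0.0136  0.1057] [ 0.4906 -0.0118  0.1046]
256 [ 0.4892 -0.027   0.1061
[... 1226 characters left out ...]
3] [ 0.513 -0.013  0.124]
204 [ 0.512 -0.032  0.12 ] [ 0.512 -0.028  0.119] [ 0.513 -0.024  0.12 ] [ 0.513 -0.017  0.118] [ 0.512 -0.013  0.117]
206 [ 0.507 -0.031  0.108] [ 0.51  -0.028  0.111] [ 0.513 -0.024  0.113] [ 0.514 -0.017  0.113] [ 0.513 -0.013  0.112]
208 [ 0.499 -0.03   0.091] [ 0.513 -0.028  0.109] [ 0.512 -0.024  0.106] [ 0.514 -0.017  0.107] [ 0.514 -0.013  0.107]
210 [ 0.506 -0.031  0.094] [ 0.512 -0.028  0.101] [ 0.513 -0.024  0.102] [ 0.516 -0.017  0.104] [ 0.513 -0.013  0.1  ]
212 [ 0.509 -0.032  0.092] [ 0.51  -0.028  0.093] [ 0.51  -0.024  0.092] [ 0.511 -0.016  0.091] [ 0.514 -0.013  0.094]
['MotionError', 'calibration', 'camera', 'finish_job', 'hold_point_z', 'state']
```

Both cameras put the closed fingertips at z ≈ 0.102, while the reported TCP is at 0.062. The block has not been touched and the real tips are 40 mm above the reported TCP, so I allow for that offset. I reopen and go 39 mm lower.

```bash
python3 -m pendant '[[[0,0,0,0,0,0],[0,0,0,0,0,0],[0,0,0,0,0,0],[0,0,0,0,0,0],[0,0,0,0,0,0],[0,0,0,0,0,0]]]' 1; python3 -m pendant '[[[0,0,0.33,0,0,0],[0,0,0.33,0,0,0],[0,0,0.3,0,0,0],[0,0,0,0,0,0]]]';python3 -m pendant '[[[0,0,0,0,0,0],[0,0,0,0,0,0],[0,0,0,0,0,0],[0,0,0,0,0,0],[0,0,0,0,0,0],[0,0,0,0,0,0]]]' -0.9
```

```text
time_s: 7.62
position: [0.5003, -0.0202, 0.062]
orientation: [3.142, 0.0, 3.055]
ft_force: [0.3, -0.6, -0.3]
gripper_width: 0.0856
gripper_force: 0.0
time_s: 8.12
position: [0.4995, -0.0201, 0.0224]
orientation: [3.141, -0.002, 3.055]
ft_force: [0.4, 0.6, 0.3]
gripper_width: 0.0853
gripper_force: 0.0
time_s: 8.88
position: [0.5006, -0.0202, 0.024]
orientation: [-3.142, 0.001, 3.055]
ft_force: [-0.8, 0.6, 5.5]
gripper_width: 0.0313
gripper_force: 59.1
```

```bash
python3 -m pendant '[[[0,0,-0.3,0,0,0],[0,0,-0.6,0,0,0],[0,0,-0.6,0,0,0],[0,0,-0.5,0,0,0],[0,0,0,0,0,0]]]'; python3 -c "
from h import *
go(.440,.283,.06,3.055)"
```

```text
time_s: 9.5
position: [0.5011, -0.0203, 0.105]
orientation: [-3.141, 0.003, 3.055]
ft_force: [-0.3, 0.3, -4.2]
gripper_width: 0.0314
gripper_force: 60.1
at [ 0.5011 -0.0203  0.105 ] [-3.141e+00  3.000e-03  3.055e+00] turn 0.0 shift [2.18 7.42 1.12] q [-0.2   0.27 -0.3   1.    0.   -0.12]
```

```bash
python3 -m pendant '[[[0.24,0.82,0,0,0,0],[0.24,0.82,0,0,0,0],[0.24,0.82,0,0,0,0],[0.24,0.82,0,0,0,0],[0.24,0.82,0,0,0,0],[0.24,0.82,0,0,0,0],[0.24,0.82,0,0,0,0],[0.24,0.82,0,0,0,0],[0.24,0.82,0,0,0,0],[0,0,0.8,0,0,0],[0,0,0.8,0,0,0],[0,0,0.8,0,0,0],[0,0,0.5,0,0,0],[0,0,0,0,0,0],[0,0,0,0,0,0]]]'; python3 -c "
from h import *
go(.440,.283,-.029,3.055)"
```

```text
time_s: 11.38
position: [0.4399, 0.2814, -0.0119]
orientation: [3.141, 0.0, 3.055]
ft_force: [-0.5, -0.5, -3.3]
gripper_width: 0.0312
gripper_force: 60.5
at [ 0.4399  0.2814 -0.0119] [3.141 0.    3.055] turn 0.0 shift [0.   0.04 0.43] q [ 0.41  0.41 -0.44  0.72 -0.    0.5 ]
```

```bash
python3 -m pendant '[[[0,0,0.25,0,0,0],[0,0,0.15,0,0,0],[0,0,0.05,0,0,0],[0,0,0,0,0,0]]]'; python3 -m pendant '[[[0,0,0,0,0,0],[0,0,0,0,0,0],[0,0,0,0,0,0],[0,0,0,0,0,0]]]' 1;python3 -m pendant '[[[0,0,-0.6,0,0,0],[0,0,-0.8,0,0,0],[0,0,-1,0,0,0],[0,0,-1,0,0,0],[0,0,0,0,0,0]]]';  python3 -c "
from h import *
go(.516,.0728,.11,3.055)"
```

```text
time_s: 11.88
position: [0.4398, 0.2814, -0.0289]
orientation: [3.141, 0.001, 3.055]
ft_force: [-8.8, -5.1, 31.9]
gripper_width: 0.031
gripper_force: 65.2
time_s: 12.38
position: [0.4396, 0.2813, -0.0305]
orientation: [-3.142, -0.0, 3.055]
ft_force: [0.9, -0.1, 0.3]
gripper_width: 0.0851
gripper_force: 0.0
time_s: 13.0
position: [0.4411, 0.282, 0.108]
orientation: [3.139, 0.004, 3.055]
ft_force: [-0.1, -0.1, -1.3]
gripper_width: 0.0854
gripper_force: 0.0
at [0.4411 0.282  0.108 ] [3.139 0.004 3.055] turn 0.0 shift [-2.32 -5.05 -0.05] q [ 0.41  0.3  -0.24  1.03  0.    0.5 ]
```

```bash
python3 -m pendant '[[[-0.38,-0.84,0,0,0,0],[-0.39,-0.84,0,0,0,0],[-0.39,-0.84,0,0,0,0],[-0.39,-0.84,0,0,0,0],[-0.39,-0.84,0,0,0,0],[-0.38,-0.85,0,0,0,0],[0,0,0,0,0,0],[0,0,0,0,0,0]]]'; python3 -c "
from h import *
go(.516,.0727,.027,3.055)
snap('wrist','w3')"
```

```text
time_s: 14.0
position: [0.5142, 0.0723, 0.1049]
orientation: [3.141, -0.001, 3.055]
ft_force: [-0.8, 0.1, 0.3]
gripper_width: 0.0853
gripper_force: 0.0
at [0.5142 0.0723 0.1049] [ 3.141e+00 -1.000e-03  3.055e+00] turn -0.0 shift [-0.04  0.01  1.95] q [-0.02  0.3  -0.25  1.02  0.    0.07]
```

View pics/w3.png

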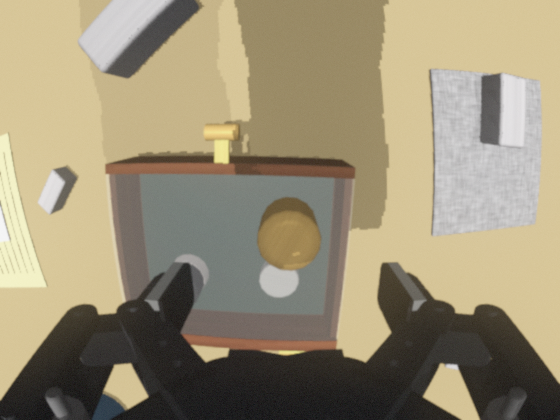

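The brass weight at (289,237) is centred between the fingers, and the steel block stands on the mat at (505,110). I grasp the brass weight.

```bash
python3 -m pendant '[[[-0.04,0.01,0.6,0,0,0],[0,0,0.6,0,0,0],[0,0,0.5,0,0,0],[0,0,0.25,0,0,0],[0,0,0,0,0,0],[0,0,0,0,0,0]]]'; python3 -m pendant '[[[0,0,0,0,0,0],[0,0,0,0,0,0],[0,0,0,0,0,0],[0,0,0,0,0,0],[0,0,0,0,0,0]]]' -0.9; python3 -m pendant '[[[0,0,-0.3,0,0,0],[0,0,-0.6,0,0,0],[0,0,-0.6,0,0,0],[0,0,-0.5,0,0,0],[0,0,0,0,0,0]]]'; python3 -c "
from h import *
go(.53,.283,.11,3.055)"
```

```text
time_s: 14.8
position: [0.5167, 0.0726, 0.0283]
orientation: [3.142, 0.001, 3.056]
ft_force: [-0.0, 0.2, 0.5]
gripper_width: 0.0852
gripper_force: 0.0
time_s: 15.42
position: [0.5165, 0.0725, 0.0281]
orientation: [3.141, 0.001, 3.055]
ft_force: [-2.6, 0.4, 8.3]
gripper_width: 0.0385
gripper_force: 59.3
time_s: 16.05
position: [0.517, 0.0723, 0.1089]
orientation: [3.142, 0.002, 3.055]
ft_force: [0.2, -0.1, -6.2]
gripper_width: 0.0387
gripper_force: 61.4
at [0.517  0.0723 0.1089] [3.142e+00 2.000e-03 3.055e+00] turn 0.0 shift [ 0.13  5.28 -0.03] q [-0.02  0.3  -0.24  1.03 -0.    0.07]
```

```bash
python3 -m pendant '[[[0.02,0.88,0,0,0,0],[0.02,0.88,0,0,0,0],[0.02,0.88,0,0,0,0],[0.02,0.88,0,0,0,0],[0.02,0.88,0,0,0,0],[0.02,0.88,0,0,0,0],[0,0,0.8,0,0,0],[0,0,0.8,0,0,0],[0,0,0.8,0,0,0],[0,0,0.5,0,0,0],[0,0,0,0,0,0],[0,0,0,0,0,0]]]'; python3 -c "
from h import *
go(.53,.283,-.024,3.055)"
```

```text
time_s: 17.55
position: [0.5299, 0.2833, -0.008]
orientation: [3.141, 0.0, 3.055]
ft_force: [-0.4, -0.0, -4.4]
gripper_width: 0.0387
gripper_force: 61.9
at [ 0.5299  0.2833 -0.008 ] [3.141 0.    3.055] turn 0.0 shift [-0.   -0.01  0.4 ] q [ 0.36  0.52 -0.22  0.83  0.    0.44]
```

```bash
python3 -m pendant '[[[0,0,0.2,0,0,0],[0,0,0.12,0,0,0],[0,0,0.08,0,0,0],[0,0,0,0,0,0]]]'; python3 -m pendant '[[[0,0,0,0,0,0],[0,0,0,0,0,0],[0,0,0,0,0,0],[0,0,0,0,0,0]]]' 1;python3 -m pendant '[[[0,0,-0.6,0,0,0],[0,0,-0.8,0,0,0],[0,0,-1,0,0,0],[0,0,-0.8,0,0,0],[0,0,0,0,0,0]]]';  python3 -c "
from h import *
go(.447,.0325,.10,3.025)"
```

```text
time_s: 18.05
position: [0.5297, 0.2832, -0.0245]
orientation: [-3.142, -0.0, 3.055]
ft_force: [-0.3, 0.7, -4.5]
gripper_width: 0.0388
gripper_force: 62.1
time_s: 18.55
position: [0.5298, 0.2832, -0.0243]
orientation: [3.141, 0.0, 3.055]
ft_force: [-0.3, 0.0, 0.0]
gripper_width: 0.0853
gripper_force: 0.0
time_s: 19.18
position: [0.531, 0.2837, 0.1059]
orientation: [3.14, 0.004, 3.055]
ft_force: [-0.8, -0.7, -1.7]
gripper_width: 0.0855
gripper_force: 0.0
at [0.531  0.2837 0.1059] [3.14  0.004 3.055] turn 0.2 shift [ 1.36 -6.48  0.15] q [ 0.36  0.43 -0.04  1.1   0.    0.44]
```

```bash
python3 -m pendant '[[[0,0,0,0,0,0.2],[0.19,-0.92,0,0,0,0],[0.19,-0.92,0,0,0,0],[0.19,-0.93,0,0,0,0],[0.2,-0.93,0,0,0,0],[0.2,-0.93,0,0,0,0],[0.2,-0.93,0.05,0,0,0],[0.19,-0.92,0.1,0,0,0],[0,0,0,0,0,0],[0,0,0,0,0,0]]]'; python3 -c "
from h import *
go(.447,.0325,.0015,3.025)
snap('wrist','w4')"
```

```text
time_s: 20.42
position: [0.4455, 0.0323, 0.0971]
orientation: [3.141, -0.001, 3.024]
ft_force: [0.1, -0.2, 0.2]
gripper_width: 0.0856
gripper_force: 0.0
at [0.4455 0.0323 0.0971] [ 3.141e+00 -1.000e-03  3.024e+00] turn -0.01 shift [-0.04  0.01  2.39] q [-0.11  0.19 -0.43  0.95  0.    0.01]
```

View pics/w4.png

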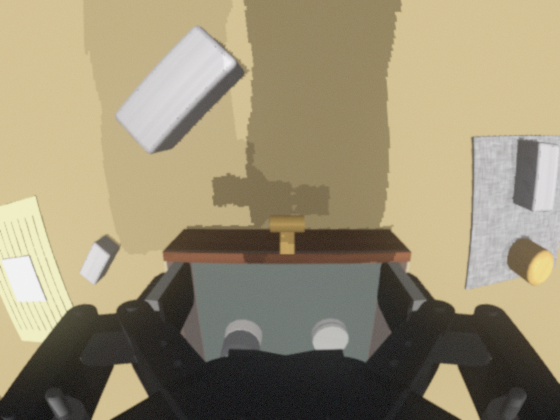

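The handle at (287,224) is centred, and both weights stand upright on the mat at (540,175) and (535,262). I descend and pinch the handle.

```bash
python3 -c "
from h import *
d=np.load('pics/w4.npy')
print([ww(u,v,d[v,u])[1] for u,v in((280,224),(287,224),(294,224),(287,218))])"
python3 -m pendant '[[[0,0,0.7,0,0,0],[0,0,0.7,0,0,0],[0,0,0.6,0,0,0],[0,0,0.4,0,0,0],[0,0,0,0,0,0],[0,0,0,0,0,0]]]'; python3 -m pendant '[[[0,0,0,0,0,0],[0,0,0,0,0,0],[0,0,0,0,0,0],[0,0,0,0,0,0],[0,0,0,0,0,0]]]' -0.9
```

```text
[array([0.4453, 0.029 , 0.0593]), array([0.4454, 0.0339, 0.061 ]), array([0.4463, 0.0387, 0.0598]), array([0.4421, 0.0342, 0.0573])]
time_s: 21.22
position: [0.446, 0.0325, 0.002]
orientation: [3.142, 0.0, 3.026]
ft_force: [-0.4, -0.9, 0.1]
gripper_width: 0.0856
gripper_force: 0.0
time_s: 21.85
position: [0.4459, 0.0334, 0.002]
orientation: [3.138, 0.001, 3.026]
ft_force: [-1.8, 11.2, 9.2]
gripper_width: 0.0224
gripper_force: 58.3
```

```bash
python3 -m pendant '[[[0,0.025,0,0,0,0],[-0.05,0,-0.65,0,0,0],[-0.14,0,-0.64,0,0,0],[-0.23,0,-0.61,0,0,0],[0,0,0,0,0,0]]]'; python3 -m pendant '[[[-0.31,0,-0.57,0,0,0],[-0.39,0,-0.52,0,0,0],[-0.46,0,-0.46,0,0,0],[-0.52,0,-0.39,0,0,0],[0,0,0,0,0,0]]]'; python3 -c "
import numpy as np
r=.182;x,y=.4459,.0325
for t in(.43,1.0033,1.29,1.72,1.75):print(t,x+r*(1-np.cos(t))*.993,y-r*(1-np.cos(t))*.117,.002+r*np.sin(t))"
```

```text
time_s: 22.48
position: [0.463, 0.0314, 0.0787]
orientation: [3.141, 0.001, 3.025]
ft_force: [0.5, 3.0, -3.9]
gripper_width: 0.0222
gripper_force: 59.5
time_s: 23.1
position: [0.5296, 0.0234, 0.1551]
orientation: [3.141, -0.0, 3.025]
ft_force: [-3.2, 2.2, 1.2]
gripper_width: 0.0221
gripper_force: 60.6
0.43 0.4623522559242567 0.030561516673577004 0.07787048604211635
1.0033 0.5294817060056394 0.022652004428338562 0.15547139032238982
1.29 0.5765430527345285 0.01710701191345434 0.17687198168550522
1.72 0.6534910464572425 0.008040631988421584 0.18197793741285567
1.75 0.6588396966533101 0.007410428490999717 0.18108544233105653
```

```bash
python3 -m pendant '[[[-0.57,0,-0.31,0,0,0],[-0.61,0,-0.22,0,0,0],[-0.64,0,-0.13,0,0,0],[-0.65,0,-0.04,0,0,0],[-0.65,0,0.05,0,0,0],[-0.06,0,0.01,0,0,0],[0,0,0,0,0,0],[0,0,0,0,0,0]]]'
```

```text
time_s: 24.1
position: [0.6553, 0.0083, 0.1808]
orientation: [-3.141, 0.001, 3.025]
ft_force: [-1.5, -0.8, 8.2]
gripper_width: 0.022
gripper_force: 63.8
```

```bash
python3 -m pendant '[[[0,0,0,0,0,0],[0,0,0,0,0,0],[0,0,0,0,0,0],[0,0,-0.3,0,0,0],[0,0,-0.6,0,0,0],[0,0,-0.6,0,0,0],[0,0,0,0,0,0]]]' 1;  python3 -c "
from h import *
go(.572,-.0264,.12,3.025)"
```

```text
time_s: 24.98
position: [0.6564, 0.0085, 0.243]
orientation: [-3.142, 0.003, 3.025]
ft_force: [-0.2, -0.2, -0.0]
gripper_width: 0.0855
gripper_force: 0.0
at [0.6564 0.0085 0.243 ] [-3.142e+00  3.000e-03  3.025e+00] turn 0.0 shift [ 1.99 -1.11  3.07] q [-0.11  0.5   0.45  1.52 -0.    0.01]
```

```bash
python3 -m pendant '[[[0.5,-0.2,0,0,0,0],[0.7,-0.3,0,0,0,0],[0.79,-0.3,0.2,0,0,0],[0,-0.31,0.7,0,0,0],[0,0,0.7,0,0,0],[0,0,0.7,0,0,0],[0,0,0.7,0,0,0],[0,0,0,0,0,0],[0,0,0,0,0,0]]]' 0.17;  python3 -c "
from h import *
s=robot.state();print(s['position'],s['orientation'],s['ft_force'],s['gripper_width'])
snap('wrist','w5')"
```

```text
time_s: 26.1
position: [0.5716, -0.0264, 0.1217]
orientation: [-3.142, 0.001, 3.025]
ft_force: [1.0, 0.5, 0.7]
gripper_width: 0.0504
gripper_force: 0.0
[ 0.57163529 -0.02637768  0.12166419] [-3.14154249e+00  8.02846209e-04  3.02527683e+00] [0.95049656 0.46969331 0.73297069] 0.050377805910696564
```

View pics/w5.png

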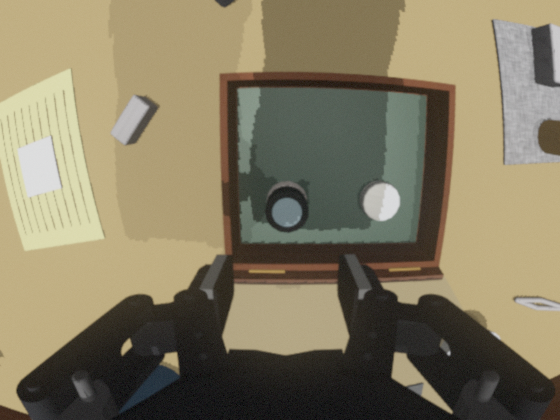

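The lid is standing open, and the loupe's top is at (287,208) with the tin at (381,201). The blotter is at (39,167). I check the loupe position and the blotter.

```bash
python3 - <<'E'
from h import *
d=np.load('pics/w5.npy')
for u,v in((287,209),(268,209),(307,209),(381,201),(39,167)): print(u,v,ww(u,v,d[v,u])[1])
p=ww(287,209,d[209,287])[1]
go(.573,p[1],-.023,3.025)
im=cv2.imread('pics/top0.png')[170:235,400:460]
g=cv2.inRange(cv2.cvtColor(im,cv2.COLOR_BGR2HSV),(0,0,90),(180,60,255))
k=max(cv2.findContours(g,0,1)[0],key=cv2.contourArea);r=cv2.minAreaRect(k);print(r,w('top',r[0][0]+400,r[0][1]+170,z=.004))
E
```

```text
287 209 [ 0.5711 -0.025   0.0471]
268 209 [ 0.5697 -0.0403  0.0456]
307 209 [ 0.5731 -0.0089  0.0466]
381 201 [0.5799 0.0598 0.0219]
39 167 [ 0.5002 -0.2991  0.0043]
at [ 0.5719 -0.0264  0.1219] [-3.142e+00  1.000e-03  3.025e+00] turn 0.0 shift [-0.02  0.04  3.62] q [-0.19  0.37 -0.09  1.11  0.   -0.07]
((29.5, 32.0), (64.0, 59.0), 90.0) [ 0.49831022 -0.3039734   0.004     ]
```

```bash
python3 -m pendant '[[[0,0.03,0.7,0,0,0],[0,0,0.7,0,0,0],[0,0,0.7,0,0,0],[0,0,0.7,0,0,0],[0,0,0.5,0,0,0],[0,0,0.3,0,0,0],[0,0,0,0,0,0]]]'; python3 -m pendant '[[[0,0,0,0,0,0],[0,0,0,0,0,0],[0,0,0,0,0,0],[0,0,0,0,0,0]]]' -0.9;python3 -m pendant '[[[0,0,-0.3,0,0,0],[0,0,-0.6,0,0,0],[0,0,-0.8,0,0,0],[0,0,-0.8,0,0,0],[0,0,-0.5,0,0,0],[0,0,0,0,0,0]]]';  python3 -c "
from h import *
go(.499,-.30,.095,3.025)"
```

```text
time_s: 27.02
position: [0.5716, -0.0252, -0.0231]
orientation: [3.142, -0.0, 3.025]
ft_force: [-0.1, -0.3, -0.5]
gripper_width: 0.0502
gripper_force: 0.0
time_s: 27.52
position: [0.5722, -0.0253, -0.0221]
orientation: [-3.141, 0.002, 3.025]
ft_force: [-0.9, 0.5, 6.9]
gripper_width: 0.0342
gripper_force: 60.1
time_s: 28.28
position: [0.5724, -0.0253, 0.0987]
orientation: [-3.141, 0.003, 3.025]
ft_force: [-0.8, -0.4, -1.1]
gripper_width: 0.0349
gripper_force: 59.8
at [ 0.5724 -0.0253  0.0987] [-3.141e+00  3.000e-03  3.025e+00] turn 0.0 shift [ 1.02 -7.03  0.09] q [-0.19  0.39 -0.13  1.05  0.   -0.07]
```

```bash
python3 -m pendant '[[[0.12,-0.87,0,0,0,0],[0.13,-0.88,0,0,0,0],[0.13,-0.88,0,0,0,0],[0.13,-0.88,0,0,0,0],[0.13,-0.88,0,0,0,0],[0.13,-0.88,0,0,0,0],[0.13,-0.88,0,0,0,0],[0.13,-0.88,0,0,0,0],[0,0,0.5,0,0,0],[0,0,0.5,0,0,0],[0,0,0,0,0,0],[0,0,0,0,0,0]]]';  python3 -c "
from h import *
s=robot.state();print(s['position'],s['orientation'],s['ft_force'],s['gripper_width'])
snap('wrist','w6')"
```

```text
time_s: 29.78
position: [0.498, -0.2996, 0.0572]
orientation: [-3.141, 0.0, 3.025]
ft_force: [-0.9, -0.9, -0.7]
gripper_width: 0.0346
gripper_force: 59.9
[ 0.49800736 -0.29963784  0.05717489] [-3.14148633e+00  1.39423317e-04  3.02543765e+00] [-0.87102852 -0.87801116 -0.67444002] 0.03461715209112891
```

View pics/w6.png

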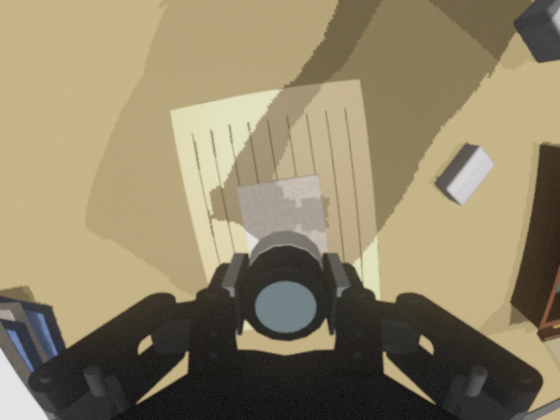

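The loupe is held upright at (286,290) above the blotter, whose near edge runs from (238,187) to (319,176). I work out its centre from those corners.

```bash
python3 - <<'E'
from h import *
d=np.load('pics/w6.npy')
a,b=[ww(u,v,np.median(d[v-1+o:v+2+o,u-1:u+2]))[1] for u,v,o in((240,190,1),(318,179,1))]
print(a,b,np.linalg.norm(a-b))
e=(b-a)[:2];e/=np.linalg.norm(e);n=np.array([e[1],-e[0]]);n=n if n[0]>0 else -n
c=(a+b)[:2]/2+n*.029;print(c)
for u,v in((172,110),(360,80)):print(ww(u,v,d[v,u])[1])
go(*c,-.0225,3.025)
E
```

```text
[ 0.4735 -0.3302  0.0043] [ 0.4721 -0.2729  0.0037] 0.05732024075315806
[ 0.50179135 -0.30084166]
[ 0.4074 -0.3735  0.0012]
[ 0.4028 -0.2345  0.0005]
at [ 0.4982 -0.2997  0.0574] [-3.141e+00  1.000e-03  3.026e+00] turn 0.0 shift [-0.09 -0.02  2.  ] q [-0.68  0.43 -0.18  0.96 -0.   -0.57]
```

```bash
python3 -m pendant '[[[-0.06,-0.04,0.5,0,0,0],[0,0,0.6,0,0,0],[0,0,0.5,0,0,0],[0,0,0.3,0,0,0],[0,0,0.1,0,0,0],[0,0,0,0,0,0],[0,0,0,0,0,0]]]'
```

```text
time_s: 30.7
position: [0.5004, -0.3018, -0.0226]
orientation: [-3.141, 0.001, 3.025]
ft_force: [0.1, 0.1, -1.6]
gripper_width: 0.0343
gripper_force: 59.9
```

```bash
python3 -m pendant '[[[0,0,0.04,0,0,0],[0,0,0,0,0,0]]]'; python3 -m pendant '[[[0,0,0,0,0,0],[0,0,0,0,0,0],[0,0,0,0,0,0],[0,0,0,0,0,0]]]' 0.6;python3 -m pendant '[[[0,0,-0.3,0,0,0],[0,0,-0.8,0,0,0],[0,0,-1,0,0,0],[0,0,-1,0,0,0],[0,0,-1,0,0,0],[0,0,-1,0,0,0],[0,0,-1,0,0,0],[0,0,-0.5,0,0,0],[0,0,0,0,0,0]]]' 1;  python3 -c "
from h import *
go(.6677,.0064,.243,3.025)
snap('wrist','w7'); d=np.load('pics/w7.npy')
im,dd=snap('top','t2')
for u in range(405,455,4): print(u,[round(w('top',u,v,d=dd[v,u])[2],3) for v in range(180,222,4)])
"
```

```text
time_s: 30.95
position: [0.5005, -0.3018, -0.0241]
orientation: [-3.141, 0.001, 3.025]
ft_force: [-1.6, 0.9, 7.6]
gripper_width: 0.0346
gripper_force: 60.7
time_s: 31.45
position: [0.5, -0.3015, -0.0249]
orientation: [3.142, -0.0, 3.025]
ft_force: [-0.2, 0.5, -0.6]
gripper_width: 0.0685
gripper_force: 0.0
time_s: 32.58
position: [0.5005, -0.3018, 0.241]
orientation: [-3.14, 0.003, 3.025]
ft_force: [-0.8, 0.4, -0.2]
gripper_width: 0.0856
gripper_force: 0.0
at [ 0.5005 -0.3018  0.241 ] [-3.140e+00  3.000e-03  3.025e+00] turn 0.0 shift [-3.26  8.14 -0.05] q [-0.68  0.36  0.22  1.42  0.   -0.57]
405 [np.float64(0.003), np.float64(0.001), np.float64(0.003), np.float64(0.0), np.float64(0.004), np.float64(0.002), np.float64(0.002), np.float64(-0.002), np.float64(0.002), np.float64(-0.0), np.float64(-0.001)]
409 [np.float64(0.001), np.float64(0.003), np.float64(0.003), np.float64(0.003), np.float64(0.003), np.float64(0.0), np.float64(0.003), np.float64(0.001), np.float64(0.001), np.float64(0.002), np.float64(0.005)]
413 [np.float64(0.001), np.float64(-0.003), np.float64(0.003), np.float64(-0
[... 1567 characters left out ...]
(0.006), np.float64(0.003), np.float64(0.002), np.float64(0.001)]
445 [np.float64(0.002), np.float64(-0.001), np.float64(-0.001), np.float64(0.0), np.float64(0.001), np.float64(-0.001), np.float64(0.001), np.float64(0.0), np.float64(0.002), np.float64(0.0), np.float64(0.003)]
449 [np.float64(0.006), np.float64(0.001), np.float64(-0.0), np.float64(0.001), np.float64(0.004), np.float64(0.002), np.float64(0.001), np.float64(0.002), np.float64(0.001), np.float64(0.002), np.float64(0.002)]
453 [np.float64(0.0), np.float64(0.339), np.float64(0.342), np.float64(0.341), np.float64(0.002), np.float64(0.003), np.float64(0.002), np.float64(-0.0), np.float64(0.004), np.float64(0.002), np.float64(0.002)]
```

```bash
python3 -c "
from h import *
a=cv2.imread('pics/t2.png')[110:250,380:500]; b=cv2.imread('pics/t2.png')[110:250,200:350]
a=cv2.resize(a,None,fx=3,fy=3,interpolation=2);b=cv2.resize(b,None,fx=3,fy=3)
cv2.imwrite('pics/t2c.png',np.hstack([a,b]))"
```

```text
(no output)
```

View pics/t2c.png

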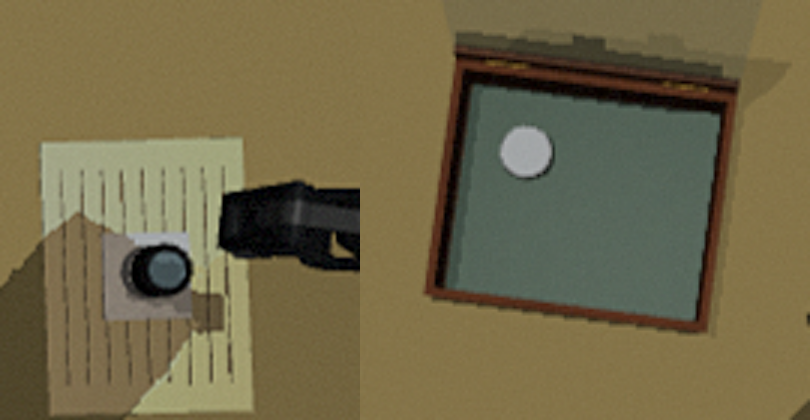

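The loupe stands on the blotter, with its lens at crop (166,270) and the blotter spanning (104–191, 234–320). The lid leans open and the tin lies in the case. I compute the loupe's offset on the blotter.

```bash
python3 -c "
from h import *
f=lambda x,y,z:w('top',380+(x+.5)/3-.5,110+(y+.5)/3-.5,z=z).round(4)
print(f(147.5,277,.004),f(166,270,.044),f(163,270.5,.035))"
```

```text
[ 0.4983 -0.3026  0.004 ] [ 0.5013 -0.3022  0.044 ] [ 0.5014 -0.3031  0.035 ]
```

```bash
python3 -m pendant '[[[-0.32,0.81,0,0,0,0],[-0.32,0.81,0,0,0,0],[-0.32,0.81,0,0,0,0],[-0.33,0.82,0,0,0,0],[-0.33,0.82,0,0,0,0],[-0.33,0.82,0,0,0,0],[-0.33,0.82,0,0,0,0],[-0.33,0.81,0,0,0,0],[-0.33,0.81,0,0,0,0],[-0.32,0.81,0,0,0,0],[0,0,0,0,0,0],[0,0,0,0,0,0]]]';  python3 -c "
from h import *
go(.6677,.0064,.179,3.025)
snap('wrist','w8')"
```

```text
time_s: 34.17
position: [0.667, 0.0066, 0.2384]
orientation: [-3.141, -0.001, 3.025]
ft_force: [-0.1, 0.0, 0.2]
gripper_width: 0.0852
gripper_force: 0.0
at [0.667  0.0066 0.2384] [-3.141e+00 -1.000e-03  3.025e+00] turn 0.0 shift [-0.02 -0.    1.48] q [-0.11  0.52  0.48  1.53 -0.    0.  ]
```

View pics/w8.png

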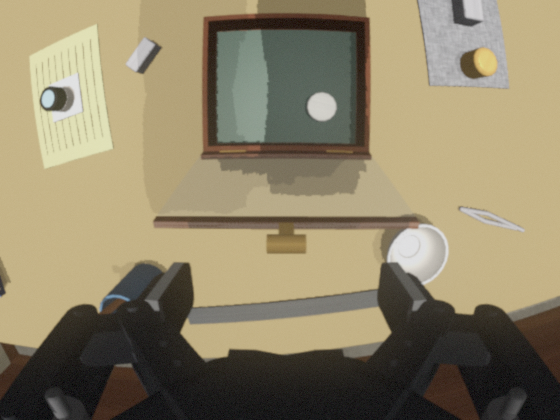

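The open lid's handle at (286,243) is centred between the fingers. I descend and pinch it.

```bash
python3 -c "
from h import *
d=np.load('pics/w8.npy');print(ww(286,243,d[243,286]),ww(286,238,d[238,286]))"
python3 -m pendant '[[[0,0,0.5,0,0,0],[0,0,0.5,0,0,0],[0,0,0.45,0,0,0],[0,0,0,0,0,0]]]'; python3 -m pendant '[[[0,0,0,0,0,0],[0,0,0,0,0,0],[0,0,0,0,0,0],[0,0,0,0,0,0],[0,0,0,0,0,0]]]' -0.9
```

```text
(array([-0.0012,  0.0005,  0.0034]), array([0.6682, 0.0065, 0.2352])) (array([0.0012, 0.0004, 0.0056]), array([0.6658, 0.0068, 0.2331]))
time_s: 34.72
position: [0.6663, 0.006, 0.1803]
orientation: [-3.142, -0.002, 3.024]
ft_force: [-0.6, 0.4, 0.1]
gripper_width: 0.0853
gripper_force: 0.0
time_s: 35.35
position: [0.6676, 0.0068, 0.1818]
orientation: [3.141, 0.001, 3.025]
ft_force: [-0.6, -0.1, 6.7]
gripper_width: 0.0221
gripper_force: 58.8
```

```bash
python3 -m pendant '[[[0.67,0,-0.1,0,0,0],[0.68,0,0,0,0,0],[0.67,0,0.1,0,0,0],[0.65,0,0.2,0,0,0],[0.62,0,0.29,0,0,0],[0.57,0,0.38,0,0,0],[0.5,0,0.46,0,0,0],[0.42,0,0.53,0,0,0],[0,0,0,0,0,0]]]';  python3 -c "
from h import *
r=.182;print([round(float(q),4) for q in(.4459+r*(1-np.cos(.6))*.993,.0325-r*(1-np.cos(.6))*.117,.002+r*np.sin(.6))])
go(.4459,.0325,.002,3.025)"
```

```text
time_s: 36.48
position: [0.4755, 0.0298, 0.1061]
orientation: [3.14, -0.003, 3.026]
ft_force: [-8.1, 6.9, 8.0]
gripper_width: 0.0219
gripper_force: 67.4
[0.4775, 0.0288, 0.1048]
at [0.4755 0.0298 0.1061] [ 3.140e+00 -3.000e-03  3.026e+00] turn 0.0 shift [ 0.74 -0.02  2.6 ] q [-0.11  0.23 -0.35  1.    0.    0.01]
```

```bash
python3 -m pendant '[[[0.29,-0.02,0.59,0,0,0],[0.24,0,0.63,0,0,0],[0.15,0,0.66,0,0,0],[0.05,0,0.67,0,0,0],[0,0,0,0,0,0],[0,0,0,0,0,0]]]';  python3 -c "
from h import *
go(.4459,.0325,.002,3.025)"
```

```text
time_s: 37.22
position: [0.4474, 0.0332, 0.0045]
orientation: [3.138, -0.003, 3.026]
ft_force: [-6.1, 14.9, 1.9]
gripper_width: 0.022
gripper_force: 73.6
at [0.4474 0.0332 0.0045] [ 3.138e+00 -3.000e-03  3.026e+00] turn 0.01 shift [ 0.04 -0.02  0.06] q [-0.11  0.29 -0.59  0.7   0.    0.  ]
```

```bash
python3 -m pendant '[[[0,0,0.06,0,0,0],[0,0,0,0,0,0]]]'; python3 -m pendant '[[[0,0,0,0,0,0],[0,0,0,0,0,0],[0,0,0,0,0,0],[0,0,0,0,0,0]]]' 1; python3 -m pendant '[[[0,0,-0.5,0,0,0],[0,0,-0.8,0,0,0],[0,0,-0.9,0,0,0],[0,0,-0.5,0,0,0],[0,0,0,0,0,-0.2],[0,0,0,0,0,0]]]';  python3 -c "
from h import *
go(.5298,.2832,.105,3.055)
im,d=snap('top','t3')
for u,v in((270,180),(245,160),(300,205),(285,210),(244,205),(266,222)):print(u,v,w('top',u,v,d=d[v,u]).round(4))"
```

```text
time_s: 37.48
position: [0.4473, 0.0332, 0.0022]
orientation: [3.138, -0.003, 3.026]
ft_force: [-5.6, 14.4, 1.0]
gripper_width: 0.0216
gripper_force: 73.6
time_s: 37.98
position: [0.4486, 0.0314, 0.0025]
orientation: [-3.141, 0.0, 3.025]
ft_force: [0.2, 0.2, 0.1]
gripper_width: 0.0851
gripper_force: 0.0
time_s: 38.72
position: [0.448, 0.0315, 0.1097]
orientation: [-3.142, -0.001, 3.056]
ft_force: [-0.2, -0.2, -0.0]
gripper_width: 0.0855
gripper_force: 0.0
at [0.448  0.0315 0.1097] [-3.142e+00 -1.000e-03  3.056e+00] turn 0.01 shift [-1.49  6.45  0.12] q [-0.11  0.18 -0.4   0.99 -0.   -0.03]
270 180 [ 4.869e-01 -1.000e-04  6.047e-01]
245 160 [0.5759 0.0765 0.0571]
300 205 [ 0.4685 -0.0215  0.623 ]
285 210 [ 0.4649 -0.0114  0.6257]
244 205 [0.4682 0.0167 0.6206]
266 222 [0.4567 0.0013 0.6239]
```

Now I fetch the brass weight.

```bash
python3 -m pendant '[[[-0.21,0.92,0,0,0,0],[-0.21,0.92,0,0,0,0],[-0.21,0.92,0,0,0,0],[-0.21,0.92,0,0,0,0],[-0.21,0.92,0,0,0,0],[-0.22,0.92,0,0,0,0],[-0.22,0.93,0,0,0,0],[0,0,0.6,0,0,0],[0,0,0.6,0,0,0],[0,0,0,0,0,0]]]';  python3 -c "
from h import *
go(.5298,.2832,-.0243,3.055)
im,d=snap('top','t3b')
for u,v in((270,180),(245,160),(300,205),(285,210),(244,205),(266,222)):print(u,v,w('top',u,v,d=d[v,u]).round(4))"
```

```text
time_s: 40.02
position: [0.5285, 0.2829, 0.0601]
orientation: [-3.14, -0.004, 3.055]
ft_force: [-0.5, 0.3, 1.3]
gripper_width: 0.0853
gripper_force: 0.0
at [0.5285 0.2829 0.0601] [-3.14  -0.004  3.055] turn 0.0 shift [-0.03  0.01  2.11] q [ 0.36  0.46 -0.12  1.   -0.    0.44]
270 180 [0.5365 0.0262 0.0564]
245 160 [0.5758 0.0764 0.0576]
300 205 [ 0.4874 -0.0338  0.057 ]
285 210 [ 0.4772 -0.0043  0.0565]
244 205 [0.4862 0.0772 0.0561]
266 222 [0.453  0.0329 0.0584]
```

The lid is fully shut: every point on it measures about 57 mm. I grip the brass weight and carry it back.

```bash
python3 -m pendant '[[[-0.03,0.01,0.6,0,0,0],[0,0,0.6,0,0,0],[0,0,0.6,0,0,0],[0,0,0.3,0,0,0],[0,0,0,0,0,0]]]'; python3 -m pendant '[[[0,0,0,0,0,0],[0,0,0,0,0,0],[0,0,0,0,0,0],[0,0,0,0,0,0],[0,0,0,0,0,0]]]' -0.9; python3 -m pendant '[[[0,0,-0.3,0,0,0],[0,0,-0.6,0,0,0],[0,0,-1,0,0,0],[0,0,-1,0,0,0],[0,0,-0.4,0,0,0],[0,0,0,0,0,0]]]'; python3 -c "
from h import *
go(.5165,.0725,.0281,3.055)"
```

```text
time_s: 40.7
position: [0.5312, 0.2836, -0.0215]
orientation: [-3.141, -0.0, 3.055]
ft_force: [-0.2, -0.3, 0.8]
gripper_width: 0.0854
gripper_force: 0.0
time_s: 41.32
position: [0.5317, 0.2838, -0.0207]
orientation: [3.141, 0.001, 3.055]
ft_force: [-1.1, -1.1, 9.4]
gripper_width: 0.0386
gripper_force: 59.8
time_s: 42.08
position: [0.5317, 0.2839, 0.1117]
orientation: [3.141, 0.002, 3.055]
ft_force: [0.1, 1.0, -5.5]
gripper_width: 0.0386
gripper_force: 61.5
at [0.5317 0.2839 0.1117] [3.141e+00 2.000e-03 3.055e+00] turn 0.0 shift [-0.08 -5.3   2.09] q [ 0.36  0.43 -0.02  1.12  0.    0.44]
```

```bash
python3 -m pendant '[[[-0.02,-0.88,0,0,0,0],[-0.02,-0.88,0,0,0,0],[-0.02,-0.88,0,0,0,0],[-0.02,-0.88,0,0,0,0],[-0.02,-0.89,0,0,0,0],[-0.02,-0.89,0,0,0,0],[0,0,0.5,0,0,0],[0,0,0.5,0,0,0],[0,0,0.5,0,0,0],[0,0,0,0,0,0],[0,0,0,0,0,0]]]'; python3 -c "
from h import *
go(.5182,.0725,.0327,3.055)"
```

```text
time_s: 43.45
position: [0.5177, 0.0721, 0.0507]
orientation: [3.142, -0.0, 3.055]
ft_force: [-0.2, 0.9, -6.0]
gripper_width: 0.0378
gripper_force: 62.0
at [0.5177 0.0721 0.0507] [ 3.142 -0.     3.055] turn 0.0 shift [-0.01  0.01  0.45] q [-0.02  0.35 -0.34  0.88  0.    0.07]
```

```bash
python3 -m pendant '[[[-0.01,0.01,0.25,0,0,0],[0,0,0.13,0,0,0],[0,0,0.06,0,0,0],[0,0,0,0,0,0]]]'; python3 -c "
from h import *
go(.5182,.0725,.032,3.055)"
```

```text
time_s: 43.95
position: [0.5181, 0.0725, 0.0327]
orientation: [3.142, -0.0, 3.055]
ft_force: [0.0, -0.0, -5.0]
gripper_width: 0.0385
gripper_force: 62.2
at [0.5181 0.0725 0.0327] [ 3.142 -0.     3.055] turn 0.0 shift [-0.    0.    0.02] q [-0.02  0.37 -0.37  0.84  0.    0.07]
```

```bash
python3 -m pendant '[[[0,0,0.03,0,0,0],[0,0,0,0,0,0]]]'; python3 -m pendant '[[[0,0,0,0,0,0],[0,0,0,0,0,0],[0,0,0,0,0,0],[0,0,0,0,0,0]]]' 1; python3 -m pendant '[[[0,0,-0.5,0,0,0],[0,0,-0.7,0,0,0],[0,0,-0.7,0,0,0],[0,0,0,0,0,0]]]';  python3 -c "
from h import *
go(.4397,.2815,.105,3.055)"
```

```text
time_s: 44.2
position: [0.5184, 0.0725, 0.0323]
orientation: [3.142, 0.001, 3.055]
ft_force: [-3.3, -0.8, 5.6]
gripper_width: 0.0379
gripper_force: 63.2
time_s: 44.7
position: [0.5182, 0.0725, 0.0316]
orientation: [3.142, 0.0, 3.055]
ft_force: [-0.1, -0.0, -0.1]
gripper_width: 0.0851
gripper_force: 0.0
time_s: 45.2
position: [0.5193, 0.0725, 0.1092]
orientation: [3.141, 0.003, 3.055]
ft_force: [0.1, -0.1, -0.3]
gripper_width: 0.0853
gripper_force: 0.0
at [0.5193 0.0725 0.1092] [3.141e+00 3.000e-03 3.055e+00] turn 0.0 shift [2.44 5.03 0.11] q [-0.02  0.3  -0.23  1.03  0.    0.07]
```

```bash
python3 -m pendant '[[[0.4,0.83,0,0,0,0],[0.4,0.84,0,0,0,0],[0.41,0.84,0,0,0,0],[0.41,0.84,0,0,0,0],[0.41,0.84,0,0,0,0],[0.41,0.84,0,0,0,0],[0,0,0.7,0,0,0],[0,0,0.7,0,0,0],[0,0,0,0,0,0]]]'; python3 -c "
from h import *
go(.4397,.2814,-.030,3.055)
d=robot.state()
im,dd=robot.camera('top');np.save('pics/t4.npy',dd);cv2.imwrite('pics/t4.png',im)
print(w('top',244,188,d=dd[188,244]),d['ft_force'])"
```

```text
time_s: 46.32
position: [0.4366, 0.2807, 0.0496]
orientation: [-3.14, -0.004, 3.055]
ft_force: [0.0, 0.1, 0.3]
gripper_width: 0.0855
gripper_force: 0.0
at [0.4366 0.2807 0.0496] [-3.14  -0.004  3.055] turn 0.0 shift [-0.07  0.02  1.99] q [ 0.41  0.35 -0.34  0.88 -0.    0.5 ]
[ 0.45867049 -0.01510136  0.91749895] [0.02474424 0.05165952 0.32763066]
```

```bash
python3 -m pendant '[[[-0.03,0.01,0.6,0,0,0],[0,0,0.6,0,0,0],[0,0,0.5,0,0,0],[0,0,0.2,0,0,0],[0,0,0,0,0,0]]]'; python3 -m pendant '[[[0,0,0,0,0,0],[0,0,0,0,0,0],[0,0,0,0,0,0],[0,0,0,0,0,0],[0,0,0,0,0,0]]]' -0.9; python3 -m pendant '[[[0,0,-0.3,0,0,0],[0,0,-0.6,0,0,0],[0,0,-1,0,0,0],[0,0,-1,0,0,0],[0,0,-0.4,0,0,0],[0,0,0,0,0,0]]]'; python3 -c "
from h import *
go(.4998,-.0202,.105,3.055)"
```

```text
time_s: 47.0
position: [0.4398, 0.2817, -0.024]
orientation: [3.141, 0.0, 3.055]
ft_force: [-0.1, -0.5, 0.3]
gripper_width: 0.0854
gripper_force: 0.0
time_s: 47.62
position: [0.4398, 0.2817, -0.0239]
orientation: [3.141, 0.001, 3.055]
ft_force: [-1.4, -1.1, 8.3]
gripper_width: 0.0315
gripper_force: 60.3
time_s: 48.38
position: [0.44, 0.2819, 0.1089]
orientation: [3.141, 0.002, 3.055]
ft_force: [0.8, 0.7, -4.1]
gripper_width: 0.031
gripper_force: 60.3
at [0.44   0.2819 0.1089] [3.141e+00 2.000e-03 3.055e+00] turn 0.0 shift [-2.14 -7.39  0.1 ] q [ 0.41  0.3  -0.24  1.03  0.    0.5 ]
```

```bash
python3 -m pendant '[[[-0.24,-0.82,0,0,0,0],[-0.24,-0.82,0,0,0,0],[-0.24,-0.82,0,0,0,0],[-0.24,-0.82,0,0,0,0],[-0.24,-0.82,0,0,0,0],[-0.24,-0.82,0,0,0,0],[-0.24,-0.82,0,0,0,0],[-0.24,-0.82,0,0,0,0],[-0.24,-0.82,0,0,0,0],[0,0,0.5,0,0,0],[0,0,0.6,0,0,0],[0,0,0.5,0,0,0],[0,0,0,0,0,0],[0,0,0,0,0,0]]]'; python3 -c "
from h import *
go(.5005,-.0202,.0291,3.055)"
```

```text
time_s: 50.12
position: [0.5002, -0.0199, 0.0439]
orientation: [3.142, -0.0, 3.055]
ft_force: [1.3, -0.5, -3.0]
gripper_width: 0.0314
gripper_force: 60.6
at [ 0.5002 -0.0199  0.0439] [ 3.142 -0.     3.055] turn 0.0 shift [-0.01 -0.01  0.37] q [-0.2   0.32 -0.4   0.85 -0.   -0.12]
```

```bash
python3 -m pendant '[[[-0.01,-0.01,0.22,0,0,0],[0,0,0.1,0,0,0],[0,0,0.05,0,0,0],[0,0,0,0,0,0]]]'; python3 -m pendant '[[[0,0,0,0,0,0],[0,0,0,0,0,0],[0,0,0,0,0,0],[0,0,0,0,0,0]]]' 1; python3 -m pendant '[[[0,0,-0.5,0,0,0],[0,0,-0.8,0,0,0],[0,0,-1,0,0,0],[0,0,-1,0,0,0],[0,0,-0.5,0,0,0],[0,0,0,0,0,0]]]'; python3 -m pendant '[[[0.5,-0.9,0,0,0,0],[0.5,-0.9,0,0,0,0],[0.5,-0.9,0,0,0,0],[0.5,-0.9,0,0,0,0],[0.5,-0.9,0,0,0,0],[0.5,-0.9,0,0,0,0],[0,-0.9,0,0,0,0],[0,-0.9,0,0,0,0],[0,0,0,0,0,0]]]'; python3 -c "
from h import *
im,d=snap('top','t5')
m=cv2.inRange(im[165:225,275:310],(120,120,120),(255,255,255))
k=max(cv2.findContours(m,0,cv2.CHAIN_APPROX_NONE)[0],key=cv2.contourArea)
b=cv2.boxPoints(cv2.minAreaRect(k))+[275,165];P=np.array([w('top',*q,z=.093) for q in b]);print(P.round(4),P.mean(0))
cv2.imwrite('pics/t5c.png',cv2.resize(im[120:240,210:340],None,fx=5,fy=5,interpolation=cv2.INTER_CUBIC))
a=cv2.imread('pics/top0.png')
for i in(a,im):
    x=cv2.cvtColor(i[170:212,225:265],cv2.COLOR_BGR2HSV);g=cv2.inRange(x,(18,150,110),(40,255,255));M=cv2.moments(g,True);print(M['m10']/M['m00'],M['m01']/M['m00'],M['m00'])
"
```

```text
time_s: 50.62
position: [0.5004, -0.0203, 0.029]
orientation: [-3.142, 0.0, 3.055]
ft_force: [-3.7, -0.1, 2.8]
gripper_width: 0.031
gripper_force: 61.5
time_s: 51.12
position: [0.5006, -0.0204, 0.0288]
orientation: [-3.142, 0.0, 3.055]
ft_force: [-0.7, -0.3, 0.7]
gripper_width: 0.0853
gripper_force: 0.0
time_s: 51.88
position: [0.5013, -0.0205, 0.1819]
orientation: [-3.141, 0.002, 3.055]
ft_force: [0.1, 0.2, -0.0]
gripper_width: 0.0854
gripper_force: 0.0
time_s: 53.0
position: [0.3555, -0.2984, 0.1794]
orientation: [3.141, -0.001, 3.053]
ft_force: [0.9, 0.2, -0.3]
gripper_width: 0.0856
gripper_force: 0.0
[[ 0.4688 -0.0033  0.093 ]
 [ 0.5313 -0.0089  0.093 ]
 [ 0.5286 -0.0384  0.093 ]
 [ 0.4662 -0.0328  0.093 ]] [ 0.49869334 -0.02082423  0.093     ]
18.99418604651163 18.488372093023255 172.0
19.87425149700599 18.48502994011976 167.0
```

View pics/t5c.png

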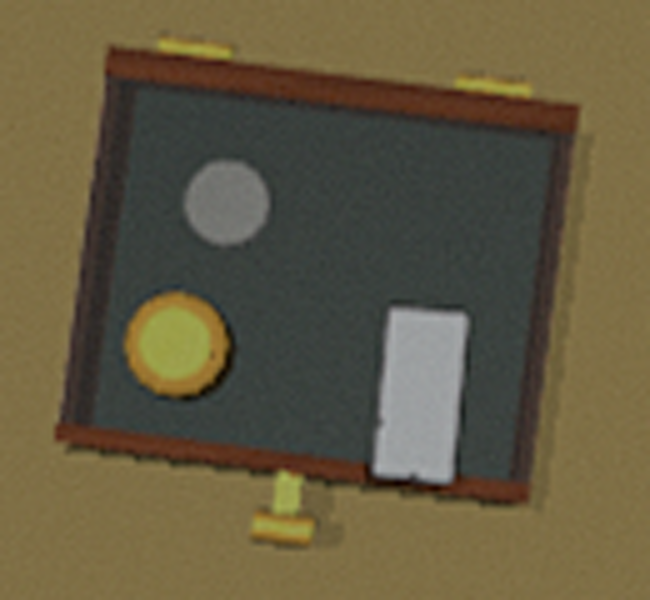

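The weights are back within about 2 mm of where they started: brass at crop (178,344) and steel at (420,393). The lid is shut and the tin is unmoved. Handing in.

```bash
python3 -c "
from h import *
print(robot.finish_job())"
```

```text
the job is handed in; nothing more can be done
None
```

The job is done and handed in at about 53 s: the loupe stands upright about 3 mm or less from the blotter's middle, the tin was left in the case, the lid is fully shut, and both paperweights are upright on it within about 2 mm of where they started.

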